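# Jack up the front of the desktop engraver and hold it for new feet

### The arm

A 7-joint arm with a two-finger parallel gripper is mounted at the origin on a cart in front of the work surface, level with it; the furniture and walls round the work are solid. World frame = base frame: x ahead of the robot, y to its left, z up, the work surface at z = 0. Lengths are in m, angles in rad, forces in N, time in s.
With the tool pointing down it reaches from about 0.425 to 0.925 m from the base axis. Payload 6.8 kg.
Tool frame: the origin (TCP) lies between the finger pads; the fingertips stand 11 mm ahead of it and the grasp point (between the pads) lies 8 mm behind it; z points along the fingers, y is the line along which they close (so a half turn about z gives the same grasp; the last joint's range is limited). The gripper opens to 85 mm and grips with 20 to 120 N. Pads are 22 mm wide; open, the fingers measure 114 mm over their backs; the gripper's body (76 mm by 85 mm) begins 54 mm behind the grasp point. The pads swing forward as they close: fully open they stand 13 mm farther back than shut.
Start: joints at [1.034, 0.477, 0.022, 1.555, -0.011, 1.109, -0.083], TCP at [0.281, -0.614, 0.242] pointing down, gripper open.
Joint ranges: [-2.96, 2.96], [-0.34, 2.1], [-1.41, 1.46], [0.24, 2.44], [-1.37, 4.51], [0.17, 1.92], [-2.96, 2.96]. Speed limits (rad/s): [2.39, 2.39, 3.14, 3.14, 3.14, 3.14, 3.14].

### API

Orientations are given as a rotation vector (axis times angle).
In Python, from bench import r gives the robot as it stands.
- The arm moves only by the tool send_rows, never from a script. Its argument "deltas" is a list of rows, each an object of numbers: "dx", "dy", "dz": the shift along the world's x, y, z in mm; "rx", "ry", "rz": the turn, a rotation vector about the world's x, y, z in degrees. A call has 1 to 5 rows; each row is the pose to reach, as a shift and turn from the pose commanded when the call began; what a row does not reach only later rows make up. A row lasts 1/12 s, in which the tool goes at most 41.7 mm and 7.16 degrees, less where a joint would pass 70% of its speed; a pose out of reach is approached as far as the arm can. A call with a gripper value outside its range is refused whole. "jaw" is the finger opening in mm, from 0 to 85.4, set as the call begins (left out, the last holds). The fingers move at their own pace and stop on an object; "newtons" is the grip in N (left out, the last holds). Time passes only in rows, so rows that repeat a pose let the fingers close. It gives the time, the measured TCP pose, the force, the opening and the grip force at its end, in the units of the state.
- r.get_obs(): the state, without advancing time (a new reading comes with each control period).
- r.grab_frame(name): name is "side" or "top" or "wrist"; returns a dict with "frame" (420x560x3 uint8, blue, green, red), "z_map" (420x560 float32, m along the optical axis (not along the pixel's ray), 0 where there is no reading), "vertical_fov" (degrees; the focal length in pixels is half the picture's height over the tangent of half this angle, whatever the lens; pixels are square), "cx", "cy" (the principal point, pixels), "xyz" and "orientation" of the camera in the world. Camera axes: x right, y down, z forward; pixel columns grow to the right and rows downward; lengths in m; the calibration is good to about 2 mm. A picture is of the moment at which its call begins.
- r.hand_in(): hands the job in; it is judged then, once.
The state is a dict: "clock": time; "joints": joint angles; "qvel": joint speeds; "tau": joint torques, N m; "tcp_pos": TCP position; "orientation": TCP orientation; "contact_force": force on the tool from outside, world axes, zero at the start; "moment": the same for the moment, N m; "grip_width": finger opening in m; "gripper_force": force on a finger pad.
Only numpy, scipy, OpenCV 4.12 (cv2) and the standard library are available. Lean on these libraries where they do the work, as an engineer would, in place of code of your own. Each camera call takes 0.05 s, during which the arm holds its last target. There are 200 camera calls.

### The job

The desktop engraver is due for new front rubber feet. Pick up the lever jack, stand it flat on the bench in front of the engraver with its round saddle under the cup-shaped lift pad that the arrow plate on the front beam points down to, then pump the jack's handle down, one full stroke to its stop, so that both front feet come clear of the bench. Finish while holding the handle down (the jack has no catch), touching the engraver with nothing but the jack, and without shoving the engraver out of its place or disturbing the other things on the bench.

Things in the scene. Friction and masses are not known exactly. Their poses are not given: they have to be found in the camera images.
- engraver: Loose 4 kg engraving machine, frame 220 x 220 mm, on four feet 85 mm fore/aft and 85 mm left/right of its middle. Origin: on the bench under the frame's middle; x points from its front to its rear, z up. Front beam: face at x = -0.110, underside 44 mm up, bed top 96 mm up; a steel plate with a triangle pointing down marks the lift pad. Gantry (256 mm high) begins 95 mm behind the face. Tilts about its rear feet.
- lift_pad (a point): Seat of the lift pad, a steel cup open downward below the front beam: x = -0.080, y = 0 in the engraver's frame, 40 mm above the bench while the engraver stands. The cup is 52 mm wide inside, 60 mm outside; its rim hangs 3 mm below the seat.
- jack: Loose lever jack, 0.87 kg. Origin: on the bench under the fulcrum pin (34 mm up); x points to the saddle. Base 60 mm wide, 8 mm high, x -0.095 to 0.090. Two upright cheeks, 44 mm over their outer faces (across y), x -0.036 to 0.020, up to z = 0.062: grip them from above. Handle rises to -x. Handle up, on the bench, x along the engraver's x, the saddle slides under the pad's rim with 7 mm to spare.
- saddle (a point): Top of the jack's saddle, a domed steel button 24 mm across: x = 0.076, y = 0, z = 0.030 in the jack's frame with the handle up; x = 0.071, z = 0.061 with the handle at its stop (the pad is then about 20 mm higher). During the stroke it creeps about 9 mm towards the engraver's front relative to the pad, which the cup allows.
- handle_grip (a point): Centre of the jack's black rubber grip (24 mm thick, 90 mm long along the handle): x = -0.132, z = 0.106 in the jack's frame with the handle up, x = -0.150, z = 0.046 at its stop; an arc of 150 mm radius about the fulcrum pin.
- jack_handle (a joint): Angle of the jack's lever: 0 with the handle up (0.50 rad above level), 0.42 rad at the lower stop, almost level. Springs back up. Pressing the grip down takes 1 to 3 N until the saddle meets the pad (at about 0.14 rad), then about 6 to 11 N.
- rubber_foot_1: one of the two new rubber feet for the engraver, a loose black disc 30 mm across and 10 mm high near the engraver; leave it lying
- rubber_foot_2: the other new rubber foot, same size; leave it lying
- screwdriver: loose yellow-handled screwdriver, 197 mm long, lying; bystander
- sanding_block: loose wooden sanding block 40 x 90 x 31 mm; bystander
- plaque: loose wooden picture plaque lying face up, 120 x 90 x 15 mm; bystander

How it is judged:
On the way, in this order (a step that is already met when the one before it is completed fails the run):
1. the jack stands flat on the bench with its saddle below the lift pad and its handle still up (horizontal distance between saddle and lift_pad below 0.012 m and angle between jack's own z axis and vertical below 0.05 rad and height (world z) of jack below 0.004 m and value of joint jack_handle below 0.1 rad and height (world z) of lift_pad below 0.043 m), for 0.2 s.
2. the handle is pumped down and the jack carries the engraver's front, both front feet off the bench (value of joint jack_handle above 0.37 rad and height (world z) of lift_pad above 0.052 m and angle between engraver's own y axis and vertical between 1.521 and 1.621 rad and contact force between jack and engraver above 5 N), for 0.2 s.
At the end, for the whole second after the job is handed in: Robot holds the handle down (1.5 N, over 0.37 rad); jack flat, saddle within 20 mm of the pad's middle, carrying over 5 N; lift pad over 52 mm up, engraver level sideways within 0.05 rad (both front feet clear), still, moved under 35 mm, not touched by the robot (all of step 2 and horizontal distance between saddle and lift_pad below 0.02 m and angle between jack's own z axis and vertical below 0.06 rad and height (world z) of jack below 0.006 m and contact force between any of the fingers, the arm and jack above 1.5 N and contact force between each of the fingers, the arm and engraver below 0.5 N and linear speed of engraver below 0.02 m/s and distance of engraver from where it was at the start of the episode below 0.035 m); the arm keeps its last pose, push and grip.
It fails at once if the engraver is shoved more than 35 mm (distance of engraver from where it was at the start of the episode above 0.035 m).
It fails at once if one of the other things on the bench is moved more than 30 mm (distance of any of rubber_foot_1, rubber_foot_2, screwdriver, sanding_block, plaque from where it was at the start of the episode above 0.03 m).
It also fails if it takes over 53 s, if anything falls off the work surface, if the arm or the gripper's body presses on something with over 40 N, if the wrist force passes 120 N, or if a joint passes its speed limit or range.

## Working session

There is one attempt and no reset: what is moved stays moved. The work goes in short steps, Python scripts to look and compute and a tool call to move; the robot and the scene stay as the last step left them, time stands still between calls to the robot, and variables do not carry over. Pictures are saved under pics/ and viewed, at most 10 in all, crops included, and the job is handed in when it is done.

Besides the shell and the picture viewer there is one more tool, called as name(argument=value, ...), one argument or row to a line, values as JSON. send_rows: Moves the arm, as the interface text tells. Its arguments: {"type":"object","properties":{"deltas":{"type":"array","items":{"type":"object","properties":{"dx":{"type":"number"},"dy":{"type":"number"},"dz":{"type":"number"},"rx":{"type":"number"},"ry":{"type":"number"},"rz":{"type":"number"}}}},"jaw":{"type":"number"},"newtons":{"type":"number"}},"required":["deltas"]}

```bash
mkdir -p pics
cat > h.py <<'E'
from bench import r
import numpy as np, cv2
from scipy.spatial.transform import Rotation as R
def grab(n):
    f=r.grab_frame(n); h,w=f['z_map'].shape
    fl=h/2/np.tan(np.radians(f['vertical_fov'])/2)
    u,v=np.meshgrid(np.arange(w),np.arange(h))
    d=np.stack([(u-f['cx'])/fl,(v-f['cy'])/fl,np.ones((h,w))],-1)
    o=np.asarray(f['orientation'],float)
    M=R.from_rotvec(o).as_matrix() if o.size==3 else (o if o.shape==(3,3) else R.from_quat(o).as_matrix())
    P=(d*f['z_map'][...,None])@M.T+np.asarray(f['xyz'])
    P[f['z_map']==0]=np.nan
    return f['frame'],P,f,d@M.T
E
python3 - <<'E'
from h import *
for n in ('side','top'):
    im,P,f,D=grab(n); cv2.imwrite(f'pics/{n}0.png',im); np.savez(f'{n}0.npz',im=im,P=P,D=D,c=f['xyz'])
    print(n,f['xyz'],f['orientation'],f['vertical_fov'],f['cx'],f['cy'])
print(r.get_obs())
E
```

```text
side [ 0.68297084 -0.67636673  0.86055864] [-2.37452334 -0.30896691  0.11594582] 53.11991225912715 282.9626380184754 205.97589504138557
top [0.27185259 0.00336814 1.25663707] [-2.17945403  2.04148156 -0.21687454] 48.38161212164745 272.0519066376772 205.89279237971476
{'clock': 0.1, 'joints': array([ 1.03392875,  0.47775067,  0.02231902,  1.55633858, -0.0114964 ,
        1.10930297, -0.08310958]), 'qvel': array([-2.28308322e-03, -9.09779763e-04,  1.87303135e-06, -2.41977308e-03,
        5.23197294e-04, -9.43020075e-04, -1.87196671e-04]), 'tau': array([ 4.35867740e-03, -5.97768009e+01,  1.61392674e+00, -2.81956387e+01,
        1.28710584e-02,  5.09426973e-03,  2.48754088e-05]), 'tcp_pos': array([ 0.28042198, -0.61343006,  0.24140609]), 'orientation': array([-3.06809472e+00, -6.68068685e-01,  7.33435865e-04]), 'contact_force': array([0.8812832 , 0.43737456, 0.30813778]), 'moment': array([0.00827471, 0.0388903 , 0.01603793]), 'gripper_force': 0.0, 'grip_width': 0.08547637483796139}
```

```bash
ls -la .
```

```text
total 23448
drwxr-xr-x  3 agent agent     4096 Dec  1 21:30 .
drwxr-xr-x 23 root  root      4096 Dec  1 21:30 ..
-rw-r--r--  1 agent agent      579 Dec  1 21:30 h.py
drwxr-xr-x  2 agent agent     4096 Dec  1 21:30 pics
-rw-r--r--  1 agent agent 11996184 Dec  1 21:30 side0.npz
-rw-r--r--  1 agent agent 11996184 Dec  1 21:30 top0.npz
```

View pics/side0.png

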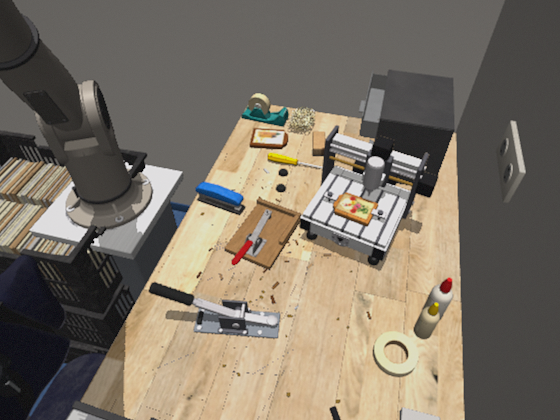

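View pics/top0.png

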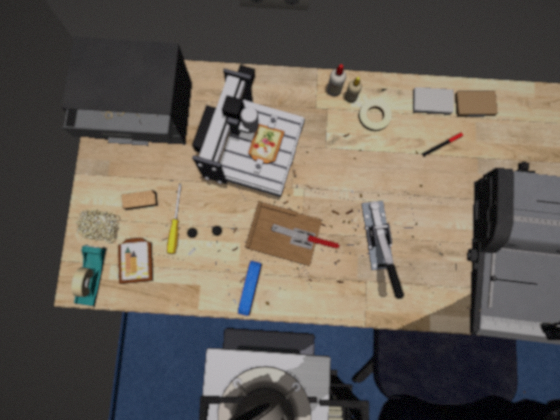

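The side view shows the jack at about (235,318), with its grip at (172,294) and its saddle at (270,320). The engraver's front face and plate are at about (337,240). In the top view the engraver bed is at (265,150) with its front facing right, the jack is at (378,235) with the saddle up at (373,208), and the cutting board with the knife at (285,235) lies between robot and engraver.

Run:
```python
import numpy as np,cv2
for n in ('top','side'):
    d=np.load(n+'0.npz');P=d['P'];im=d['im']
    x,y,z=P[...,0],P[...,1],P[...,2]
    print(n,'bench z',np.nanmedian(z[(abs(z)<.02)]))
    u0,v0,u1,v1=dict(top=(190,60,320,210),side=(290,120,440,265))[n]
    m=np.zeros(z.shape,bool);m[v0:v1,u0:u1]=1
    b=m&(z>.088)&(z<.104)
    q=P[b];rect=cv2.minAreaRect((q[:,:2]*1000).astype(np.float32));print('bed',b.sum(),rect,cv2.boxPoints(rect).tolist())
    print('  zs',np.percentile(q[:,2],[5,50,95]))
    u0,v0,u1,v1=dict(top=(350,190,410,305),side=(145,275,290,345))[n]
    m=np.zeros(z.shape,bool);m[v0:v1,u0:u1]=1
    for lo,hi in((.004,.014),(.055,.068),(.022,.036),(.085,.135)):
        b=m&(z>lo)&(z<hi);q=P[b]
        if len(q)<4: continue
        rect=cv2.minAreaRect((q[:,:2]*1000).astype(np.float32));print('jack',lo,b.sum(),rect,cv2.boxPoints(rect).round().tolist(),q.mean(0))
    g=m&(im.max(-1)<60)&(z>.03)
    q=P[g];print('dark',g.sum(),q[:,:].mean(0),np.percentile(q,[2,98],axis=0))
# crops
a=np.load('top0.npz')['im'][185:305,345:415];b=np.load('side0.npz')['im'][270:345,145:290]
c=np.load('side0.npz')['im'][200:265,295:395]
a=cv2.resize(a,None,fx=4,fy=4,interpolation=2);b=cv2.resize(b,None,fx=3.5,fy=3.5,interpolation=2);c=cv2.resize(c,None,fx=3,fy=3,interpolation=2)
o=np.zeros((500,800,3),np.uint8);o[:480,:280]=a;o[:b.shape[0],285:285+b.shape[1]]=b[:, :515];o[270:270+c.shape[0],285:285+c.shape[1]]=c
cv2.imwrite('pics/crop1.png',o)
```

```text
top bench z 0.0007038047638922018
bed 3322 ((684.320556640625, 95.00245666503906), (257.3901672363281, 233.7738494873047), 76.70883178710938) [[540.9775390625, -3.3731765747070312], [768.4896240234375, -57.117713928222656], [827.66357421875, 193.37808227539062], [600.1514892578125, 247.12261962890625]]
  zs [0.09227766 0.09624095 0.10027457]
jack 0.004 1022 ((444.1619873046875, -282.07470703125), (310.636962890625, 161.4767608642578), 1.803079605102539) [[286.0, -206.0], [291.0, -368.0], [602.0, -358.0], [597.0, -196.0]] [ 0.46221325 -0.27198696  0.00742212]
jack 0.055 200 ((450.97723388671875, -278.39263916015625), (91.03388977050781, 44.78732681274414), 10.514555931091309) [[402.0, -265.0], [410.0, -309.0], [500.0, -292.0], [492.0, -248.0]] [ 0.46064136 -0.27636379  0.06084384]
jack 0.022 200 ((478.7716369628906, -271.04266357421875), (167.74501037597656, 42.00609588623047), 13.307978630065918) [[392.0, -270.0], [402.0, -311.0], [565.0, -272.0], [556.0, -231.0]] [ 0.51793438 -0.26535003  0.02984731]
jack 0.085 350 ((351.6280517578125, -295.7325134277344), (94.26068115234375, 24.122
[... 930 characters left out ...]
1.444674491882324) [[409.0, -260.0], [418.0, -304.0], [500.0, -288.0], [491.0, -244.0]] [ 0.46037467 -0.27331264  0.06090988]
jack 0.022 357 ((476.6778869628906, -273.12664794921875), (169.8251495361328, 49.19611740112305), 2.468517303466797) [[391.0, -252.0], [393.0, -301.0], [563.0, -294.0], [560.0, -245.0]] [ 0.5148184  -0.26743516  0.03032789]
jack 0.085 537 ((353.8769226074219, -292.52301025390625), (98.28239440917969, 22.939891815185547), 9.984437942504883) [[303.0, -290.0], [307.0, -312.0], [404.0, -295.0], [400.0, -273.0]] [ 0.35408558 -0.29523441  0.11215507]
dark 695 [ 0.39176158 -0.28970318  0.09116061] [[ 0.31537228 -0.30782449  0.03359143]
 [ 0.49550862 -0.25128501  0.13519615]]
```

View pics/crop1.png

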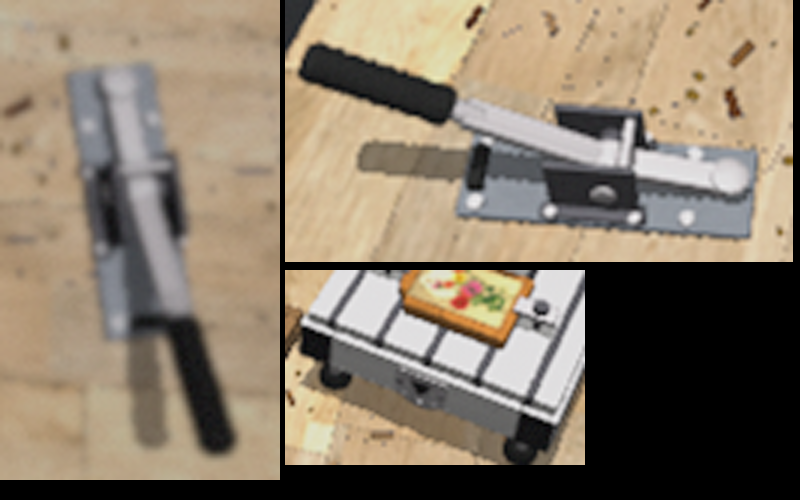

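The crops show the jack's cheeks with a cross pin, the bolt head on the outer cheek face and the saddle at the base's end. They also show the arrow plate on the engraver's front face, at crop (420,388), which is full image (340,239). Next I refine both poses.

```bash
cat > m.py <<'E'
import numpy as np,cv2
def cast(d,px,zz):
    D=d['D'][px[:,1],px[:,0]];c=d['c'];return c[:2]+D[:,:2]*((zz-c[2])/D[:,2])[:,None]
def big(m):
    n,l,s,_=cv2.connectedComponentsWithStats(m.astype(np.uint8));k=1+np.argmax(s[1:,4]);return l==k
E
python3 - <<'E'
from m import *
H=np.radians(76.7)
for n in ('top','side'):
    d=np.load(n+'0.npz');P=d['P'];im=d['im'];z=P[...,2]
    hsv=cv2.cvtColor(im,cv2.COLOR_BGR2HSV)
    def box(u0,v0,u1,v1):
        m=np.zeros(z.shape,bool);m[v0:v1,u0:u1]=1;return m
    # jack: everything non-wooden, low
    J=box(*dict(top=(350,190,410,305),side=(185,295,290,345))[n])
    blue=J&((hsv[...,1]<60)|((hsv[...,0]>90)&(hsv[...,0]<130)))&(z<.016)
    blue=big(cv2.morphologyEx(blue.astype(np.uint8),cv2.MORPH_CLOSE,np.ones((5,5))))
    px=np.argwhere(blue)[:,::-1];q=cast(d,px,.008)
    print(n,'base',cv2.minAreaRect((q*1000).astype(np.float32)))
    s=J&(z>.02)&(z<.034)&(P[...,0]>.53)&(hsv[...,2]>100)
    print(' saddle',s.sum(),np.nanmean(P[s],0),np.nanmax(P[s],0),np.nanmin(P[s],0))
    g=box(*dict(top=(350,190,410,305),side=(145,275,230,320))[n])&(z>.075)&(im.max(-1)<70)
    r=cv2.minAreaRect((P[g][:,:2]*1000).astype(np.float32));print(' grip',r,P[g].mean(0))
    # engraver
    E=box(*dict(top=(190,60,320,210),side=(290,120,440,265))[n])&(z>.088)&(z<.104)
    q=P[E][:,:2]
    for it in range(3):
        ex=np.array([np.cos(H),np.sin(H)]);ey=np.array([-ex[1],ex[0]])
        a,b=q@ex,q@ey
        bins=np.arange(b.min(),b.max(),.006);f=[]
        for t in bins[2:-2]:
            k=(b>=t)&(b<t+.006)
            if k.sum()>3:f.append((t+.003,a[k].min()))
        f=np.array(f);med=np.median(f[:,1]);f=f[abs(f[:,1]-med)<.02]
        p=np.polyfit(f[:,0],f[:,1],1);H-=np.arctan(p[0])
    ex=np.array([np.cos(H),np.sin(H)]);ey=np.array([-ex[1],ex[0]]);a,b=q@ex,q@ey
    a0=np.median(f[:,1]);k=[]
    for t in np.arange(a0+.006,a0+.09,.006):
        s=(a>=t)&(a<t+.006);k.append((b[s].min(),b[s].max()))
    k=np.array(k);l=np.median(k,0)
    print(' eng heading',np.degrees(H),'front a',np.polyval(p,0) if 0 else a0,'b',l,'width',l[1]-l[0],'front centre',a0*ex+l.mean()*ey)
    print(k.round(4).tolist())
    if n=='side':
        m=box(300,205,385,262)&(z>.03)&(z<.088); 
        aa=P[...,:2]@ex
        m&=abs(aa-a0)<.012
        t=m&(im.max(-1)<60); t=big(t&box(325,225,355,255))
        print(' triangle',t.sum(),P[t].mean(0),'b',(P[t][:,:2]@ey).mean(),'a',(P[t][:,:2]@ex).mean(), 'facea',np.median(aa[m]))
        print(np.argwhere(t).mean(0))
E
```

```text
top base ((474.034423828125, -250.5608673095703), (239.97854614257812, 101.50466918945312), 1.5595840215682983)
 saddle 84 [ 0.54594187 -0.26182112  0.02847651] [ 0.56183026 -0.25013251  0.03324706] [ 0.53011027 -0.27312212  0.02238421]
 grip ((347.7400817871094, -292.97796630859375), (82.82022857666016, 17.73436164855957), 10.051553726196289) [ 0.34640533 -0.29309905  0.11647015]
 eng heading 76.70765024181371 front a 0.12510922681482967 b [-0.75288629 -0.54185097] width 0.2110353167349901 front centre [ 0.65879044 -0.02708536]
[[-0.7529, -0.5415], [-0.7532, -0.5418], [-0.7542, -0.5419], [-0.7528, -0.5413], [-0.7544, -0.542], [-0.7524, -0.5391], [-0.7529, -0.5423], [-0.752, -0.5418], [-0.7524, -0.5422], [-0.7546, -0.5412], [-0.7526, -0.542], [-0.7529, -0.543], [-0.7541, -0.5427], [-0.7524, -0.5413]]
side base ((479.56610107421875, -277.17315673828125), (233.48280334472656, 101.33956146240234), 19.079605102539062)
 saddle 124 [ 0.54579835 -0.25860261  0.02928239] [ 0.56102199 -0.24523396  0.03357829] [ 0.53014768 -0.26847901  0.02136841]
 grip ((350.8230285644531, -295.1502685546875), (82.2750244140625, 18.81928062438965), 9.363389015197754) [ 0.35146999 -0.29663977  0.11428265]
 eng heading 77.52328247611378 front a 0.12478947079993798 b [-0.75402441 -0.54289607] width 0.2111283440583982 front centre [ 0.660106   -0.01825279]
[[-0.7562, -0.5454], [-0.7535, -0.5421], [-0.7534, -0.5422], [-0.7534, -0.5417], [-0.7561, -0.5427], [-0.7534, -0.5423], [-0.7566, -0.544], [-0.7525, -0.5418], [-0.7539, -0.5435], [-0.7541, -0.5441], [-0.7532, -0.544], [-0.7547, -0.5429], [-0.7542, -0.5432], [-0.754, -0.5427], [-0.7574, -0.5461]]
 triangle 13 [ 0.65729113 -0.02869808  0.0648424 ] b -0.6479684822879387 a 0.11398271734794863 facea 0.11590827899468822
[239.07692308 339.53846154]
```

send_rows(
  deltas=[
    {"dx":18,"dy":37,"rz":-3},
    {"dx":36,"dy":74,"rz":-6},
    {"dx":54,"dy":111,"rz":-9},
    {"dx":72,"dy":148,"rz":-12},
    {"dx":90,"dy":185,"rz":-14.6},
  ],
)

```text
$.deltas[0]: bad value
```

send_rows(
  deltas=[
    {"dx":18,"dy":37},
    {"dx":36,"dy":74},
    {"dx":54,"dy":111},
    {"dx":74,"dy":140},
    {"dx":84,"dy":152},
  ],
)

```text
$.deltas[0]: bad value
```

Run:
```python
from h import *
im,P,f,D=grab('wrist'); cv2.imwrite('pics/w1.png',im); np.savez('w1.npz',im=im,P=P,D=D,c=f['xyz'])
o=r.get_obs();print(f['xyz'],f['orientation'],o['clock'],o['tcp_pos'],o['orientation'])
```

```text
[ 0.35375971 -0.57813082  0.37224543] [ 2.40653663 -1.54408228 -0.25370215] 0.15 [ 0.28043742 -0.6135261   0.24155473] [-3.06840051e+00 -6.67974474e-01  5.93985948e-04]
```

View pics/w1.png

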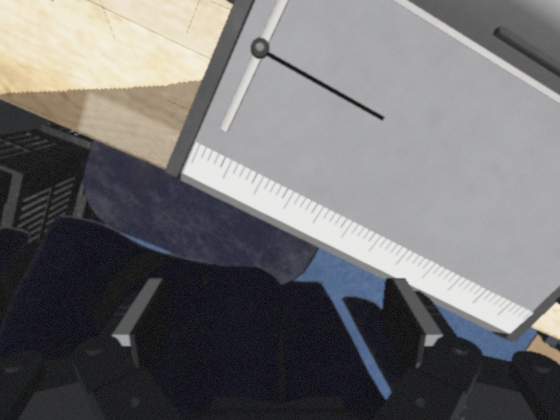

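The moves were refused, apparently because all six keys are required. The wrist picture shows a paper cutter under the arm, with its ruler edge from (185,175) to (520,325). I'll check its height before moving.

Run:
```python
import numpy as np
for n in('top0','side0','w1'):
    P=np.load(n+'.npz')['P'].reshape(-1,3)
    for y0 in np.arange(-.75,-.2,.1):
        k=(P[:,0]>.2)&(P[:,0]<.75)&(P[:,1]>y0)&(P[:,1]<y0+.1)
        if k.sum()>50: print(n,round(y0,2),np.nanpercentile(P[k,2],[50,99.5]).round(3))
```

```text
top0 -0.75 [0.049 0.152]
top0 -0.65 [0.055 0.32 ]
top0 -0.55 [0.003 0.316]
top0 -0.45 [0.    0.013]
top0 -0.35 [0.001 0.132]
top0 -0.25 [0.    0.059]
side0 -0.65 [0.274 0.312]
side0 -0.55 [0.001 0.312]
side0 -0.45 [0.001 0.013]
side0 -0.35 [0.002 0.132]
side0 -0.25 [0.002 0.062]
w1 -0.75 [0.054 0.307]
w1 -0.65 [0.055 0.315]
w1 -0.55 [0.    0.304]
w1 -0.45 [-0.001  0.001]
w1 -0.35 [-0.001  0.001]
```

send_rows(
  deltas=[
    {"dx":18,"dy":37,"dz":0,"rx":0,"ry":0,"rz":-3},
    {"dx":36,"dy":74,"dz":0,"rx":0,"ry":0,"rz":-6},
    {"dx":54,"dy":111,"dz":0,"rx":0,"ry":0,"rz":-9},
    {"dx":72,"dy":148,"dz":0,"rx":0,"ry":0,"rz":-12},
    {"dx":90,"dy":185,"dz":0,"rx":0,"ry":0,"rz":-14.6},
  ],
)

```text
clock: 0.57
tcp_pos: [0.371, -0.427, 0.242]
orientation: [-3.13, -0.268, 0.0]
contact_force: [0.8, 0.2, 0.6]
grip_width: 0.0851
gripper_force: 0.0
```

send_rows(
  deltas=[
    {"dx":18,"dy":37,"dz":0,"rx":0,"ry":0,"rz":0},
    {"dx":36,"dy":74,"dz":0,"rx":0,"ry":0,"rz":0},
    {"dx":54,"dy":111,"dz":0,"rx":0,"ry":0,"rz":0},
    {"dx":74,"dy":140,"dz":0,"rx":0,"ry":0,"rz":0},
    {"dx":84,"dy":152,"dz":0,"rx":0,"ry":0,"rz":0},
  ],
)

```text
clock: 0.98
tcp_pos: [0.4571, -0.2713, 0.2424]
orientation: [-3.127, -0.283, -0.002]
contact_force: [0.9, 0.7, 0.2]
grip_width: 0.0851
gripper_force: 0.0
```

send_rows(
  deltas=[
    {"dx":0,"dy":0,"dz":0,"rx":0,"ry":0,"rz":0},
    {"dx":0,"dy":0,"dz":0,"rx":0,"ry":0,"rz":0},
    {"dx":0,"dy":0,"dz":0,"rx":0,"ry":0,"rz":0},
  ],
)

```text
clock: 1.23
tcp_pos: [0.4538, -0.278, 0.2421]
orientation: [3.13, 0.271, -0.001]
contact_force: [-0.2, -1.0, -0.5]
grip_width: 0.0855
gripper_force: 0.0
```

Run:
```python
from h import *
im,P,f,D=grab('wrist'); cv2.imwrite('pics/w2.png',im); np.savez('w2.npz',im=im,P=P,D=D,c=f['xyz'])
o=r.get_obs();print(f['xyz'],f['orientation'],o['clock'],o['tcp_pos'],o['orientation'])
```

```text
[ 0.53331469 -0.26236995  0.37285819] [ 2.20329597 -1.85114052 -0.30209494] 1.2833 [ 0.45357743 -0.27837149  0.24211836] [ 3.12968374e+00  2.68975702e-01 -1.25340675e-03]
```

View pics/w2.png

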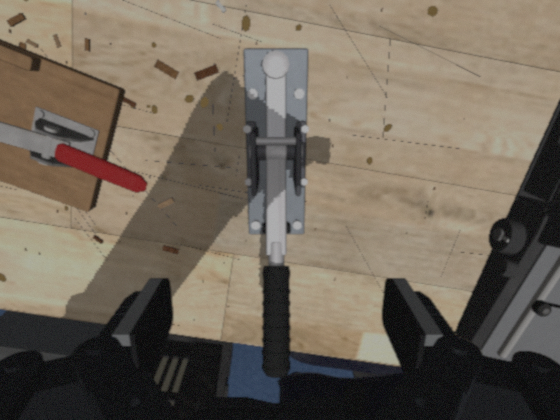

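The jack's base corners are at about (244,49), (307,49), (305,234) and (249,235), with the saddle at (276,64) and the cheeks from (251,125) to (301,190). The handle runs straight down the picture, so the heading nearly agrees.

Run:
```python
from m import *
d=np.load('w2.npz');P=d['P']
c=np.array([[244,49],[307,49],[305,234],[249,235]]);q=cast(d,c,.008)
print(q.round(4).tolist(),np.linalg.norm(np.diff(q,axis=0,append=q[:1]),axis=1))
f=(q[0]+q[1])/2;b=(q[2]+q[3])/2;h=np.arctan2(*(f-b)[::-1]);print('heading',np.degrees(h))
u=np.array([np.cos(h),np.sin(h)]);print('origin by base',(f+b)/2+.0025*u, f-.09*u)
s=cast(d,np.array([[276,64]]),.029)[0];print('saddle',s,'origin',s-.076*u)
z=P[...,2];m=np.zeros(z.shape,bool);m[110:205,235:315]=1;m&=(z>.056)&(z<.066)
p=P[m][:,:2];v=np.array([-u[1],u[0]]);o=s-.076*u
print('cheek top x',np.percentile((p-o)@u,[2,98]),'y',np.percentile((p-o)@v,[1,99]))
print('grasp -.018:',o-.018*u)
# board region and the path
for n in('top0','side0'):
    P=np.load(n+'.npz')['P'].reshape(-1,3);k=(P[:,2]>.012)&(P[:,0]<.58)&(P[:,0]>.3)&(P[:,1]>-.2)&(P[:,1]<.1)
    print(n,np.percentile(P[k],[1,50,99],axis=0).round(3).tolist())
```

```text
[[0.5578, -0.2276], [0.5677, -0.2843], [0.3881, -0.3184], [0.3766, -0.2594]] [0.05759595 0.18290194 0.06010386 0.18402894]
heading 10.354207485743459
origin by base [ 0.47500025 -0.27199754] [ 0.47424336 -0.27213583]
saddle [ 0.54927947 -0.25882073] origin [ 0.4745171  -0.27248044]
cheek top x [-0.04111627  0.019443  ] y [-0.02097467  0.02255096]
grasp -.018: [ 0.45681022 -0.27571563]
top0 [[0.308, -0.148, 0.013], [0.456, -0.005, 0.021], [0.578, 0.082, 0.098]]
side0 [[0.307, -0.148, 0.013], [0.462, -0.007, 0.023], [0.578, 0.075, 0.099]]
```

send_rows(
  deltas=[
    {"dx":3,"dy":3,"dz":-40,"rx":0,"ry":0,"rz":0},
    {"dx":3,"dy":3,"dz":-80,"rx":0,"ry":0,"rz":0},
    {"dx":3,"dy":3,"dz":-120,"rx":0,"ry":0,"rz":0},
    {"dx":3,"dy":3,"dz":-155,"rx":0,"ry":0,"rz":0},
    {"dx":3,"dy":3,"dz":-180,"rx":0,"ry":0,"rz":0},
  ],
)

```text
clock: 1.7
tcp_pos: [0.4551, -0.2749, 0.0593]
orientation: [-3.129, -0.268, 0.005]
contact_force: [-0.3, 0.5, -0.0]
grip_width: 0.0853
gripper_force: 0.0
```

send_rows(
  deltas=[
    {"dx":0,"dy":0,"dz":-10,"rx":0,"ry":0,"rz":0},
    {"dx":0,"dy":0,"dz":-18,"rx":0,"ry":0,"rz":0},
    {"dx":0,"dy":0,"dz":-18,"rx":0,"ry":0,"rz":0},
  ],
)

```text
clock: 1.95
tcp_pos: [0.457, -0.2746, 0.0437]
orientation: [-3.13, -0.271, 0.002]
contact_force: [0.4, 0.3, 0.7]
grip_width: 0.0855
gripper_force: 0.0
```

send_rows(
  deltas=[
    {"dx":0,"dy":0,"dz":0,"rx":0,"ry":0,"rz":0},
    {"dx":0,"dy":0,"dz":0,"rx":0,"ry":0,"rz":0},
    {"dx":0,"dy":0,"dz":0,"rx":0,"ry":0,"rz":0},
    {"dx":0,"dy":0,"dz":0,"rx":0,"ry":0,"rz":0},
    {"dx":0,"dy":0,"dz":0,"rx":0,"ry":0,"rz":0},
  ],
  jaw=35,
  newtons=70,
)

```text
clock: 2.37
tcp_pos: [0.4589, -0.275, 0.0462]
orientation: [3.128, 0.272, 0.004]
contact_force: [-1.3, -0.9, 7.9]
grip_width: 0.0428
gripper_force: 72.5
```

send_rows(
  deltas=[
    {"dx":0,"dy":0,"dz":0,"rx":0,"ry":0,"rz":0},
    {"dx":0,"dy":0,"dz":0,"rx":0,"ry":0,"rz":0},
    {"dx":0,"dy":0,"dz":0,"rx":0,"ry":0,"rz":0},
    {"dx":0,"dy":0,"dz":0,"rx":0,"ry":0,"rz":0},
    {"dx":0,"dy":0,"dz":0,"rx":0,"ry":0,"rz":0},
  ],
)

```text
clock: 2.78
tcp_pos: [0.4589, -0.275, 0.0461]
orientation: [3.127, 0.272, 0.004]
contact_force: [-0.4, -1.6, 7.7]
grip_width: 0.0426
gripper_force: 72.5
```

send_rows(
  deltas=[
    {"dx":0,"dy":0,"dz":10,"rx":0,"ry":0,"rz":0},
    {"dx":0,"dy":0,"dz":30,"rx":0,"ry":0,"rz":0},
    {"dx":10,"dy":5,"dz":50,"rx":0,"ry":0,"rz":5},
    {"dx":25,"dy":15,"dz":60,"rx":0,"ry":0,"rz":11},
    {"dx":45,"dy":25,"dz":60,"rx":0,"ry":0,"rz":18},
  ],
)

```text
clock: 3.2
tcp_pos: [0.5021, -0.2496, 0.1067]
orientation: [3.046, 0.763, 0.0]
contact_force: [0.9, -0.6, -8.9]
grip_width: 0.0432
gripper_force: 74.2
```

send_rows(
  deltas=[
    {"dx":20,"dy":12,"dz":0,"rx":0,"ry":0,"rz":7},
    {"dx":40,"dy":24,"dz":0,"rx":0,"ry":0,"rz":14},
    {"dx":60,"dy":36,"dz":0,"rx":0,"ry":0,"rz":21},
    {"dx":80,"dy":48,"dz":0,"rx":0,"ry":0,"rz":28},
    {"dx":100,"dy":60,"dz":0,"rx":0,"ry":0,"rz":35},
  ],
)

```text
clock: 3.62
tcp_pos: [0.6019, -0.188, 0.1038]
orientation: [-2.673, -1.648, 0.004]
contact_force: [-0.2, -0.1, -8.7]
grip_width: 0.043
gripper_force: 74.1
```

send_rows(
  deltas=[
    {"dx":15,"dy":8,"dz":0,"rx":0,"ry":0,"rz":7},
    {"dx":20,"dy":12,"dz":0,"rx":0,"ry":0,"rz":13.5},
    {"dx":20,"dy":12,"dz":0,"rx":0,"ry":0,"rz":13.5},
    {"dx":20,"dy":12,"dz":0,"rx":0,"ry":0,"rz":13.5},
    {"dx":20,"dy":12,"dz":0,"rx":0,"ry":0,"rz":13.5},
  ],
)

```text
clock: 4.03
tcp_pos: [0.6208, -0.1779, 0.1037]
orientation: [-2.471, -1.938, 0.004]
contact_force: [-0.7, -0.6, -9.0]
grip_width: 0.043
gripper_force: 74.0
```

Run:
```python
from h import *
for n in('wrist','side','top'):
    im,P,f,D=grab(n); cv2.imwrite(f'pics/{n}3.png',im); np.savez(f'{n}3.npz',im=im,P=P,D=D,c=f['xyz'])
o=r.get_obs();print(o['clock'],o['tcp_pos'],o['orientation'],o['gripper_force'],o['grip_width'])
```

```text
4.1833 [ 0.62161374 -0.17791125  0.10419567] [-2.47040844e+00 -1.94059971e+00  2.09187029e-03] 74.00483250617981 0.04271734181310682
```

View pics/wrist3.png

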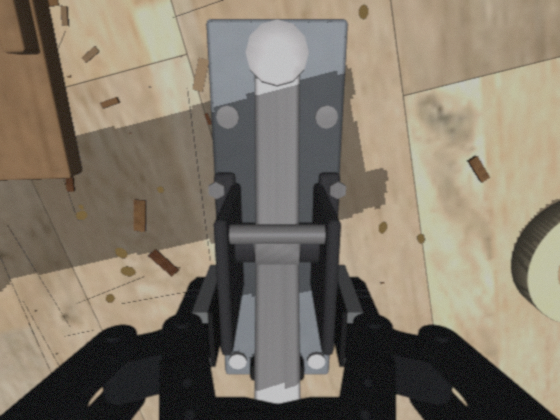

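View pics/side3.png

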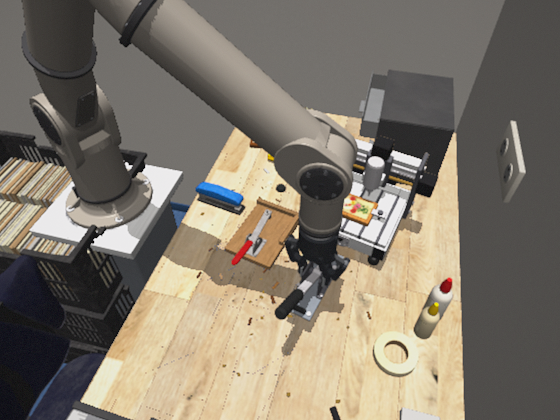

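The wrist view shows the jack held straight, with the saddle at (277,52) and the cross bar at (277,233). The side view shows the jack hanging in front of the engraver with its handle up. I'll fit the front face more carefully from the side picture and check that the jack is level.

Run:
```python
from m import *
def line(q):
    vx,vy,x0,y0=cv2.fitLine((q*1000).astype(np.float32),cv2.DIST_HUBER,0,.01,.01).ravel();return np.array([vx,vy]),np.array([x0,y0])/1000
for n,bx in(('side0',(295,200,390,265)),('top0',(255,80,310,205))):
    d=np.load(n+'.npz');P=d['P'];z=P[...,2];m=np.zeros(z.shape,bool);m[bx[1]:bx[3],bx[0]:bx[2]]=1
    H=np.radians(77);ex=np.array([np.cos(H),np.sin(H)])
    rel=(P[...,:2]-[.658,-.029])
    a=rel@ex;b=rel@np.array([-ex[1],ex[0]])
    for lo,hi in((.05,.07),(.07,.085),(.085,.092),(.092,.101)):
        k=m&(z>lo)&(z<hi)&(abs(a)<.03)&(abs(b)<.085)
        # first points along a per bin
        pts=[]
        for t in np.arange(-.085,.085,.01):
            s=k&(b>t)&(b<t+.01)
            if s.sum()>2: pts.append([t+.005,np.percentile(a[s],15)])
        pts=np.array(pts)
        if len(pts)<6: continue
        p=np.polyfit(*pts.T,1);r=pts[:,1]-np.polyval(p,pts[:,0]);w=abs(r)<2*r.std()+1e-4;p=np.polyfit(*pts[w].T,1)
        print(n,lo,k.sum(),'heading',77-np.degrees(np.arctan(p[0])),'a at b=0 (mm)',p[1]*1000,'std',r.std()*1000)
    k=m&(z>.092)&(z<.101)&(a>.02)&(a<.085);bb=[ (b[k&(a>t)&(a<t+.005)].min(),b[k&(a>t)&(a<t+.005)].max()) for t in np.arange(.02,.08,.005) if (k&(a>t)&(a<t+.005)).sum()>5]
    print(n,'sides',np.median(bb,0), np.polyfit(np.arange(len(bb))*.005,np.array(bb),1)[0])
d=np.load('wrist3.npz');P=d['P']
for nm,(u0,v0,u1,v1) in dict(frontL=(213,30,235,45),frontR=(320,30,340,45),saddle=(262,38,290,66),rearL=(228,340,240,350),rearR=(318,340,326,352)).items():
    print(nm,np.nanmedian(P[v0:v1,u0:u1].reshape(-1,3),0).round(4))
D=d['D'];print('row0 ray',D[0,280],'row100',D[100,280],'cam',d['c'])
```

```text
side0 0.05 348 heading 76.73571048005542 a at b=0 (mm) 0.45521574664942915 std 0.8122118437924277
side0 0.07 326 heading 76.97386914825728 a at b=0 (mm) 0.6119696849835239 std 0.9978228211924985
side0 0.085 201 heading 77.06775904835104 a at b=0 (mm) 3.0069763608534235 std 0.7104366616667064
side0 0.092 638 heading 76.8990054425208 a at b=0 (mm) 7.429953831282362 std 0.38562597167303286
side0 sides [-0.10130286  0.10556726] [ 0.2340928  -0.59594738]
top0 0.07 109 heading 77.00081708488108 a at b=0 (mm) -2.893163074259608 std 0.9185730536325669
top0 0.085 66 heading 76.92111041804858 a at b=0 (mm) -1.2695501191334708 std 0.9187248741122835
top0 0.092 646 heading 76.89314221456299 a at b=0 (mm) 6.204115753119922 std 0.5333268279395317
top0 sides [-0.10602395  0.10442905] [ 0.01325677 -0.21117865]
frontL [ 0.6216 -0.0734  0.0644]
frontR [ 0.6651 -0.0841  0.0642]
saddle [ 0.6413 -0.0858  0.0861]
rearL [ 0.5989 -0.1868  0.1153]
rearR [ 0.6332 -0.1952  0.1165]
row0 ray [ 0.05589181  0.20803041 -1.12759124] row100 [-0.00506697 -0.04233527 -1.04087791] cam [ 0.63958178 -0.09703486  0.23437084]
```

send_rows(
  deltas=[
    {"dx":0,"dy":0,"dz":-20,"rx":0,"ry":0,"rz":0.6},
    {"dx":0,"dy":0,"dz":-38,"rx":0,"ry":0,"rz":0.6},
    {"dx":0,"dy":0,"dz":-50,"rx":0,"ry":0,"rz":0.6},
    {"dx":0,"dy":0,"dz":-55,"rx":0,"ry":0,"rz":0.6},
    {"dx":0,"dy":0,"dz":-55,"rx":0,"ry":0,"rz":0.6},
  ],
)

```text
clock: 4.6
tcp_pos: [0.6214, -0.177, 0.0479]
orientation: [-2.457, -1.955, 0.003]
contact_force: [-1.1, -0.7, -8.2]
grip_width: 0.043
gripper_force: 73.8
```

send_rows(
  deltas=[
    {"dx":0,"dy":0,"dz":0,"rx":0,"ry":0,"rz":0},
    {"dx":0,"dy":0,"dz":0,"rx":0,"ry":0,"rz":0},
  ],
)

```text
clock: 4.77
tcp_pos: [0.6236, -0.177, 0.0504]
orientation: [2.457, 1.956, 0.002]
contact_force: [-0.0, 0.1, -9.2]
grip_width: 0.0428
gripper_force: 73.8
```

Run:
```python
from h import *
for n in('wrist','side'):
    im,P,f,D=grab(n); np.savez(f'{n}4.npz',im=im,P=P,D=D,c=f['xyz'])
    if n=='side': cv2.imwrite('pics/c4.png',cv2.resize(im[180:340,260:400],None,fx=4,fy=3.75,interpolation=2))
    if n=='wrist':
        g=cv2.medianBlur(cv2.cvtColor(im,cv2.COLOR_BGR2GRAY),5)
        print('row0',[P[v,277].round(3).tolist() for v in(2,10,20,30,52)])
        for s,(a,b,c,e) in dict(fL=(213,30,235,45),fR=(320,30,340,45)).items(): print(s,np.nanmedian(P[b:e,a:c].reshape(-1,3),0).round(4))
o=r.get_obs();print(o['clock'],o['tcp_pos'],o['orientation'],o['contact_force'])
```

```text
row0 [[0.649, -0.063, -0.001], [0.648, -0.066, 0.0], [0.646, -0.074, 0.028], [0.645, -0.077, 0.03], [0.643, -0.085, 0.034]]
fL [ 0.6231 -0.0725  0.0112]
fR [ 0.6667 -0.0825  0.0113]
4.8667 [ 0.62354775 -0.17704851  0.05048765] [2.45641388e+00 1.95591059e+00 2.03874229e-03] [ 0.26630967  0.52952974 -8.13463174]
```

View pics/c4.png

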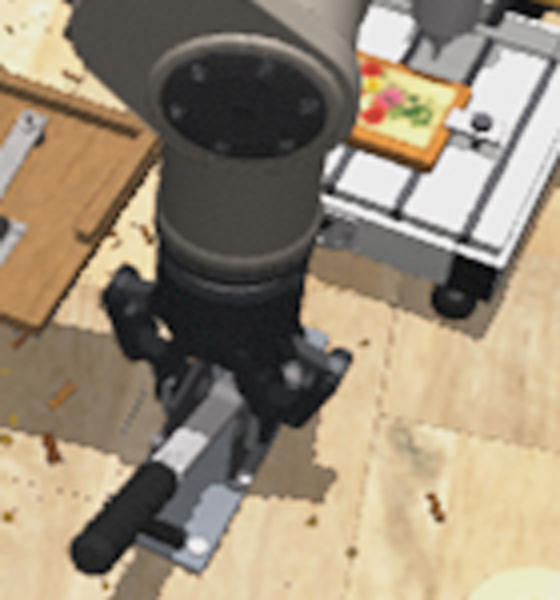

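The crop shows the jack level just above the bench, pointing at the engraver's front with its handle up. The plate is visible at crop (335,235), straight ahead.

send_rows(
  deltas=[
    {"dx":3.4,"dy":15,"dz":-1,"rx":0,"ry":0,"rz":0},
    {"dx":6.7,"dy":30,"dz":-1,"rx":0,"ry":0,"rz":0},
    {"dx":9,"dy":40,"dz":-1,"rx":0,"ry":0,"rz":0},
    {"dx":11.3,"dy":50,"dz":-1,"rx":0,"ry":0,"rz":0},
    {"dx":13.5,"dy":60,"dz":-1,"rx":0,"ry":0,"rz":0},
  ],
)

```text
clock: 5.28
tcp_pos: [0.6366, -0.1152, 0.0486]
orientation: [2.456, 1.959, 0.001]
contact_force: [0.3, -0.7, -8.7]
grip_width: 0.0431
gripper_force: 74.0
```

send_rows(
  deltas=[
    {"dx":2,"dy":8,"dz":0,"rx":0,"ry":0,"rz":0},
    {"dx":4,"dy":16,"dz":0,"rx":0,"ry":0,"rz":0},
    {"dx":5.5,"dy":23,"dz":0,"rx":0,"ry":0,"rz":0},
    {"dx":6.7,"dy":29.8,"dz":0,"rx":0,"ry":0,"rz":0},
    {"dx":6.7,"dy":29.8,"dz":0,"rx":0,"ry":0,"rz":0},
  ],
)

```text
clock: 5.7
tcp_pos: [0.6433, -0.0846, 0.0484]
orientation: [-2.455, -1.959, -0.002]
contact_force: [-0.2, 0.2, -8.5]
grip_width: 0.0428
gripper_force: 74.0
```

send_rows(
  deltas=[
    {"dx":0,"dy":0,"dz":0,"rx":0,"ry":0,"rz":0},
    {"dx":0,"dy":0,"dz":0,"rx":0,"ry":0,"rz":0},
  ],
)

```text
clock: 5.87
tcp_pos: [0.6427, -0.088, 0.0482]
orientation: [2.458, 1.956, -0.001]
contact_force: [0.4, -1.1, -9.3]
grip_width: 0.0429
gripper_force: 74.0
```

Run:
```python
from h import *
im,P,f,D=grab('wrist'); np.savez('wrist5.npz',im=im,P=P,D=D,c=f['xyz']); cv2.imwrite('pics/w5.png',im)
o=r.get_obs();print(o['clock'],o['tcp_pos'],o['orientation'],o['contact_force'])
```

```text
5.9167 [ 0.64265546 -0.08826837  0.04819831] [ 2.45824040e+00  1.95547070e+00 -1.20829519e-03] [ 0.93594258 -0.67380741 -9.07114655]
```

View pics/w5.png

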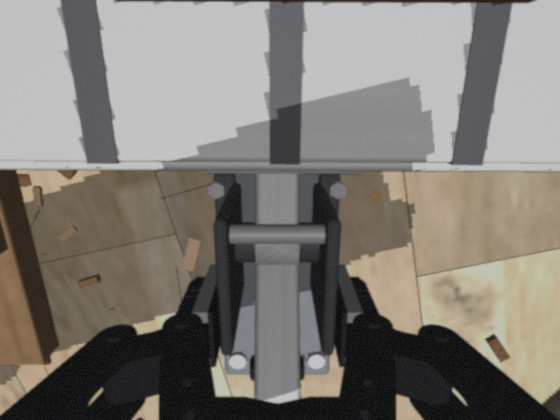

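The wrist view shows the bed's front edge across the picture at rows 162 to 170 and its middle slot at column 286. The jack's centre line is at column 277, so the alignment is nearly right. I'll turn that into numbers.

Run:
```python
from m import *
d=np.load('wrist5.npz');P=d['P'];tcp=np.array([.6427,-.0883]);f=np.arctan2(1.9555,2.4582)*2;u=np.array([np.cos(f),np.sin(f)]);v=np.array([-u[1],u[0]]);print('tool heading',np.degrees(f))
for c in(30,150,285,400,530):
    q=P[150:185,c];print(c,[(round(float((p[:2]-tcp)@u*1000),1),round(float(p[2]*1000))) for p in q[::3]])
q=cast(d,np.array([[286,130],[286,60],[98,130],[475,130],[5,160],[555,168]]),.096);print(((q-tcp)@u*1000).round(1),((q-tcp)@v*1000).round(1))
q=cast(d,np.array([[277,233]]),.062);print((q-tcp)@u,(q-tcp)@v)
```

```text
tool heading 77.00455176169153
30 [(69.0, 96), (68.2, 95), (67.6, 96), (66.6, 94), (63.5, 82), (63.0, 84), (62.1, 84), (41.9, -1), (40.3, -1), (38.9, 0), (37.5, 0), (36.4, 2)]
150 [(68.9, 95), (68.3, 95), (67.5, 95), (66.8, 95), (63.6, 82), (62.9, 83), (62.0, 83), (41.9, -1), (40.6, 0), (38.8, -1), (37.7, 1), (35.9, 0)]
285 [(69.0, 95), (68.4, 96), (67.7, 96), (66.9, 95), (66.2, 95), (63.0, 84), (62.2, 84), (60.0, 77), (49.1, 35), (48.0, 36), (46.6, 35), (45.6, 36)]
400 [(69.0, 95), (68.2, 95), (67.7, 95), (66.9, 95), (66.0, 94), (62.9, 83), (62.2, 83), (60.9, 81), (40.5, -1), (38.9, -1), (37.0, -3), (35.9, -1)]
530 [(69.3, 97), (68.4, 95), (67.8, 96), (66.8, 94), (66.2, 95), (63.2, 84), (61.9, 82), (61.2, 82), (40.7, -1), (39.0, -2), (37.5, -1), (36.4, 0)]
[73.6 88.  73.5 73.6 66.8 65.1] [ -0.5  -0.4  41.3 -42.5  63.5 -62.4]
[0.03471713] [0.00145144]
```

send_rows(
  deltas=[
    {"dx":0,"dy":0,"dz":-1.5,"rx":0,"ry":0,"rz":0},
    {"dx":0,"dy":0,"dz":-2.4,"rx":0,"ry":0,"rz":0},
    {"dx":0,"dy":0,"dz":-2.4,"rx":0,"ry":0,"rz":0},
    {"dx":0,"dy":0,"dz":-2.4,"rx":0,"ry":0,"rz":0},
  ],
)

```text
clock: 6.25
tcp_pos: [0.6429, -0.0881, 0.0463]
orientation: [2.458, 1.955, -0.001]
contact_force: [-1.6, -2.9, -2.0]
grip_width: 0.0428
gripper_force: 74.5
```

send_rows(
  deltas=[
    {"dx":0,"dy":0,"dz":0,"rx":0,"ry":0,"rz":0},
    {"dx":0,"dy":0,"dz":0,"rx":0,"ry":0,"rz":0},
    {"dx":0,"dy":0,"dz":0,"rx":0,"ry":0,"rz":0},
    {"dx":0,"dy":0,"dz":0,"rx":0,"ry":0,"rz":0},
    {"dx":0,"dy":0,"dz":0,"rx":0,"ry":0,"rz":0},
  ],
  jaw=80,
)

```text
clock: 6.67
tcp_pos: [0.6434, -0.0868, 0.0463]
orientation: [2.457, 1.957, 0.002]
contact_force: [-0.5, 0.5, 0.2]
grip_width: 0.0803
gripper_force: 0.0
```

send_rows(
  deltas=[
    {"dx":0,"dy":0,"dz":10,"rx":0,"ry":0,"rz":0},
    {"dx":0,"dy":0,"dz":35,"rx":0,"ry":0,"rz":0},
    {"dx":0,"dy":0,"dz":70,"rx":0,"ry":0,"rz":0},
    {"dx":0,"dy":0,"dz":105,"rx":0,"ry":0,"rz":0},
    {"dx":0,"dy":0,"dz":130,"rx":0,"ry":0,"rz":0},
  ],
)

```text
clock: 7.08
tcp_pos: [0.644, -0.0868, 0.18]
orientation: [2.455, 1.956, 0.004]
contact_force: [0.7, -0.5, 0.1]
grip_width: 0.0799
gripper_force: 0.0
```

Run:
```python
from h import *
im,P,f,D=grab('wrist'); np.savez('wrist6.npz',im=im,P=P,D=D,c=f['xyz']); cv2.imwrite('pics/w6.png',im)
o=r.get_obs();print(o['clock'],o['tcp_pos'],o['orientation'],o['contact_force'])
```

```text
7.1333 [ 0.64656578 -0.08685636  0.18491051] [2.45179064 1.95251983 0.01252721] [1.72426827 0.03393322 3.33344747]
```

View pics/w6.png

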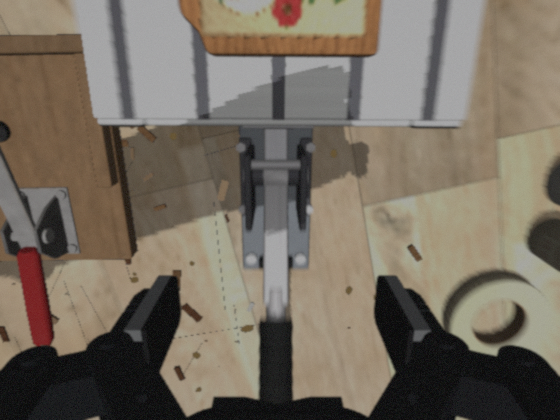

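The wrist view shows the jack still in line under the front beam: handle at column 275, cheeks at (245–310, 140–225), bed edge at row 122. The gripper is clear, so I close it and go above the grip.

send_rows(
  deltas=[
    {"dx":-8,"dy":-35,"dz":0,"rx":0,"ry":0,"rz":0},
    {"dx":-16,"dy":-70,"dz":0,"rx":0,"ry":0,"rz":0},
    {"dx":-23,"dy":-98,"dz":0,"rx":0,"ry":0,"rz":0},
    {"dx":-26,"dy":-112,"dz":0,"rx":0,"ry":0,"rz":0},
    {"dx":-26,"dy":-112,"dz":0,"rx":0,"ry":0,"rz":0},
  ],
  jaw=0,
)

```text
clock: 7.55
tcp_pos: [0.6155, -0.2045, 0.1761]
orientation: [2.463, 1.948, -0.003]
contact_force: [0.6, -0.8, 0.3]
grip_width: 0.019
gripper_force: 0.0
```

send_rows(
  deltas=[
    {"dx":0,"dy":0,"dz":0,"rx":0,"ry":0,"rz":0},
    {"dx":0,"dy":0,"dz":0,"rx":0,"ry":0,"rz":0},
    {"dx":0,"dy":0,"dz":0,"rx":0,"ry":0,"rz":0},
    {"dx":0,"dy":0,"dz":-10,"rx":0,"ry":0,"rz":0},
    {"dx":0,"dy":0,"dz":-10,"rx":0,"ry":0,"rz":0},
  ],
)

```text
clock: 7.97
tcp_pos: [0.6163, -0.1975, 0.164]
orientation: [-2.454, -1.958, 0.002]
contact_force: [-1.2, 0.3, -1.2]
grip_width: 0.0001
gripper_force: 0.0
```

Run:
```python
from h import *
o=r.get_obs();print(o['clock'],o['tcp_pos'],o['orientation'],o['contact_force'],o['grip_width'])
im,P,f,D=grab('side'); np.savez('side7.npz',im=im,P=P,D=D,c=f['xyz']); cv2.imwrite('pics/s7.png',cv2.resize(im[180:340,260:400],None,fx=4,fy=3.75,interpolation=2))
```

```text
7.9667 [ 0.61629542 -0.19747383  0.16402072] [-2.45376141e+00 -1.95832038e+00  1.62049883e-03] [-1.18705892  0.28672143 -1.17297757] 0.00012289121884123523
```

View pics/s7.png

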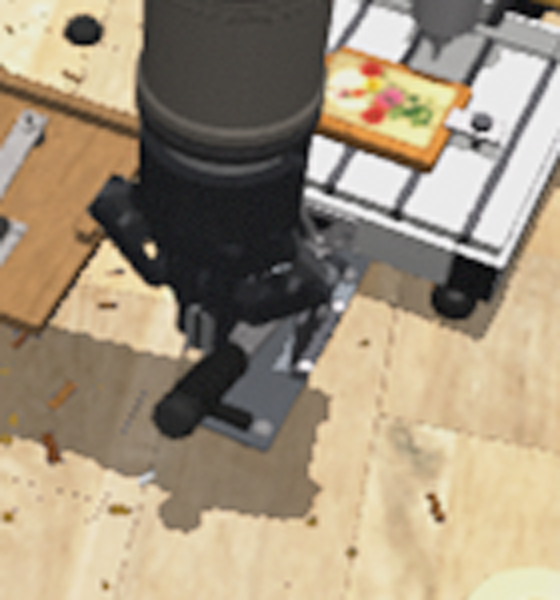

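The crop shows the closed fingers right above the black grip, at crop (215,370), with the jack's nose under the beam. Next I press down along the arc in stages, watching the force.

send_rows(
  deltas=[
    {"dx":0,"dy":0,"dz":-12,"rx":0,"ry":0,"rz":0},
    {"dx":0,"dy":0,"dz":-22,"rx":0,"ry":0,"rz":0},
    {"dx":0,"dy":0,"dz":-30,"rx":0,"ry":0,"rz":0},
    {"dx":0,"dy":-1,"dz":-35,"rx":0,"ry":0,"rz":0},
    {"dx":-0.5,"dy":-2,"dz":-39,"rx":0,"ry":0,"rz":0},
  ],
)

```text
clock: 8.43
tcp_pos: [0.6161, -0.2011, 0.1259]
orientation: [-2.457, -1.957, 0.001]
contact_force: [-0.8, 0.1, 2.4]
grip_width: 0.0
gripper_force: 1.0
```

send_rows(
  deltas=[
    {"dx":-0.5,"dy":-2,"dz":-4,"rx":0,"ry":0,"rz":0},
    {"dx":-1,"dy":-4,"dz":-8,"rx":0,"ry":0,"rz":0},
    {"dx":-1.4,"dy":-6,"dz":-12,"rx":0,"ry":0,"rz":0},
    {"dx":-1.8,"dy":-7.5,"dz":-16,"rx":0,"ry":0,"rz":0},
    {"dx":-2,"dy":-9,"dz":-20,"rx":0,"ry":0,"rz":0},
  ],
)

```text
clock: 8.85
tcp_pos: [0.6146, -0.2097, 0.1079]
orientation: [2.457, 1.957, 0.001]
contact_force: [-4.8, 3.1, 12.3]
grip_width: 0.0004
gripper_force: 6.2
```

send_rows(
  deltas=[
    {"dx":-0.3,"dy":-1.2,"dz":-4,"rx":0,"ry":0,"rz":0},
    {"dx":-0.6,"dy":-2.4,"dz":-8,"rx":0,"ry":0,"rz":0},
    {"dx":-0.8,"dy":-3.5,"dz":-12,"rx":0,"ry":0,"rz":0},
    {"dx":-1,"dy":-4.5,"dz":-16,"rx":0,"ry":0,"rz":0},
    {"dx":-1.2,"dy":-5.5,"dz":-20,"rx":0,"ry":0,"rz":0},
  ],
)

```text
clock: 9.27
tcp_pos: [0.6131, -0.2162, 0.0884]
orientation: [2.457, 1.956, -0.001]
contact_force: [-5.4, 1.7, 14.4]
grip_width: 0.0002
gripper_force: 6.9
```

Run:
```python
from h import *
im,P,f,D=grab('wrist'); np.savez('wrist8.npz',im=im,P=P,D=D,c=f['xyz'])
o=r.get_obs();print(o['clock'],o['tcp_pos'],o['contact_force'])
def rep(P,tag):
    z=P[...,2];rel=P[...,:2]-[.6466,-.0726];H=np.radians(76.95)
    a=rel@[np.cos(H),np.sin(H)];b=rel@[-np.sin(H),np.cos(H)]
    k=(z>.055)&(z<.067)&(abs(b)<.035)&(a>-.045)&(a<.028)
    print(tag,'cheeks',k.sum(),np.percentile(a[k],[3,97]).round(4),np.percentile(b[k],[2,98]).round(4))
    k=(z>.003)&(z<.012)&(abs(b)<.045)&(abs(b)>.015)
    for x0 in(-.085,-.06,.025):
        s=k&(abs(a-x0)<.008)&(abs(b)<.036);print('  base',x0,s.sum(),np.percentile(b[s],[2,98]).round(4) if s.sum()>20 else '')
    k=(z>.06)&(a>.04)&(a<.2)&(abs(b)<.08)
    for x0 in (.055,.075,.095): 
        s=k&(abs(a-x0)<.008)
        if s.sum()>20:
            print('  bed',x0,np.median(z[s]).round(4),[np.median(z[s&(abs(b-t)<.015)]).round(4) for t in(-.06,0,.06)])
rep(np.load('wrist6.npz')['P'],'before');rep(P,'now')
```

```text
9.3167 [ 0.61291416 -0.2164287   0.08751924] [-3.06076631  0.7512321  10.12383162]
before cheeks 2222 [-0.0432  0.0205] [-0.0202  0.0227]
  base -0.085 393 [-0.0284  0.0301]
  base -0.06 542 [-0.0286  0.0303]
  base 0.025 388 [-0.0283  0.0305]
  bed 0.055 0.0952 [np.float64(0.0951), np.float64(0.0952), np.float64(0.095)]
  bed 0.075 0.0954 [np.float64(0.0953), np.float64(0.0955), np.float64(0.0952)]
  bed 0.095 0.109 [np.float64(0.0954), np.float64(0.1098), np.float64(0.0953)]Traceback (most recent call last):
  File "<stdin>", line 17, in <module>
  File "<stdin>", line 8, in rep
    return _quantile_unchecked(
        a, q, axis, out, overwrite_input, method, keepdims, weights)
    return _ureduce(a,
                    func=_quantile_ureduce_func,
    ...<5 lines>...
                    overwrite_input=overwrite_input,
                    method=method)
    r = func(a, **kwargs)
    result = _quantile(arr,
                       quantiles=q,
    ...<2 lines>...
                       out=out,
                       weights=wgt)
    slices_having_nans = np.isnan(arr[-1, ...])
                                  ~~~^^^^^^^^^
IndexError: index -1 is out of bounds for axis 0 with size 0
```

```bash
cat > rep.py <<'E'
import numpy as np
def rep(P,tag):
    z=P[...,2];rel=P[...,:2]-[.6466,-.0726];H=np.radians(76.95)
    a=rel@[np.cos(H),np.sin(H)];b=rel@[-np.sin(H),np.cos(H)]
    print(tag)
    for nm,lo,hi,a0,a1 in(('cheeks',.05,.075,-.045,.028),('base rear',.002,.014,-.094,-.05),('base front',.002,.014,.02,.045)):
        k=(z>lo)&(z<hi)&(abs(b)<.04)&(a>a0)&(a<a1)
        if k.sum()>20: print(' ',nm,k.sum(),np.percentile(a[k],[3,97]).round(4),np.percentile(b[k],[2,98]).round(4),np.median(z[k]).round(4))
    for t in(-.06,-.03,0.03,.06):
        k=(z>.08)&(z<.135)&(abs(b-t)<.02)&(a>.035)&(a<.12)
        if k.sum()>20: print('  bed b',t,'a,z',np.percentile(a[k],[2]).round(4),np.median(z[k]).round(4))
E
python3 - <<'E'
from rep import *
rep(np.load('wrist6.npz')['P'],'before');rep(np.load('wrist8.npz')['P'],'now')
E
```

```text
before
  cheeks 2696 [-0.0428  0.0206] [-0.0201  0.0226] 0.0596
  base rear 1567 [-0.089  -0.0515] [-0.0282  0.0301] 0.0074
  base front 839 [0.021  0.0348] [-0.0275  0.0303] 0.0075
  bed b -0.06 a,z [0.0464] 0.0953
  bed b -0.03 a,z [0.0463] 0.0966
  bed b 0.03 a,z [0.0467] 0.096
  bed b 0.06 a,z [0.0467] 0.0953
now
  cheeks 34 [-0.0329 -0.0321] [-0.0195  0.022 ] 0.0517
  base rear 4933 [-0.0899 -0.0513] [-0.0278  0.0302] 0.0073
```

send_rows(
  deltas=[
    {"dx":0,"dy":-0.5,"dz":-4,"rx":0,"ry":0,"rz":0},
    {"dx":0,"dy":-1,"dz":-8,"rx":0,"ry":0,"rz":0},
    {"dx":0,"dy":-1.5,"dz":-12,"rx":0,"ry":0,"rz":0},
    {"dx":0,"dy":-2,"dz":-15,"rx":0,"ry":0,"rz":0},
    {"dx":0,"dy":-2,"dz":-15,"rx":0,"ry":0,"rz":0},
  ],
)

```text
clock: 9.73
tcp_pos: [0.6124, -0.2194, 0.0726]
orientation: [2.458, 1.955, -0.003]
contact_force: [-5.3, -1.6, 10.2]
grip_width: -0.0001
gripper_force: 5.2
```

send_rows(
  deltas=[
    {"dx":0,"dy":0,"dz":-2,"rx":0,"ry":0,"rz":0},
    {"dx":0,"dy":0,"dz":-4,"rx":0,"ry":0,"rz":0},
    {"dx":0,"dy":0,"dz":-4,"rx":0,"ry":0,"rz":0},
  ],
)

```text
clock: 9.98
tcp_pos: [0.6123, -0.2199, 0.0689]
orientation: [2.458, 1.954, -0.004]
contact_force: [-6.3, -1.2, 11.7]
grip_width: -0.0001
gripper_force: 5.8
```

send_rows(
  deltas=[
    {"dx":0,"dy":0,"dz":-1,"rx":0,"ry":0,"rz":0},
    {"dx":0,"dy":0,"dz":-2,"rx":0,"ry":0,"rz":0},
    {"dx":0,"dy":0,"dz":-2,"rx":0,"ry":0,"rz":0},
  ],
)

```text
clock: 10.23
tcp_pos: [0.6124, -0.22, 0.0682]
orientation: [2.458, 1.954, -0.004]
contact_force: [-10.0, -1.7, 20.9]
grip_width: 0.0001
gripper_force: 10.2
```

send_rows(
  deltas=[
    {"dx":-0.7,"dy":0,"dz":0.6,"rx":0,"ry":0,"rz":0},
    {"dx":-0.7,"dy":0,"dz":0.6,"rx":0,"ry":0,"rz":0},
    {"dx":-0.7,"dy":0,"dz":0.6,"rx":0,"ry":0,"rz":0},
  ],
)

```text
clock: 10.48
tcp_pos: [0.6123, -0.22, 0.0685]
orientation: [2.457, 1.953, -0.002]
contact_force: [-7.1, -1.4, 15.4]
grip_width: 0.0004
gripper_force: 8.0
```

Run:
```python
from h import *; from rep import rep
im,P,f,D=grab('wrist');rep(P,'w')
o=r.get_obs();print(o['clock'],o['tcp_pos'],o['contact_force'])
for n in('side','top'):
    im,P,f,D=grab(n);P0=np.load(n+'0.npz')['P'];np.savez(n+'9.npz',im=im,P=P,D=D)
    for t in(-.09,-.06,.06,.09):
      for Q in(P0,P):
        rel=Q[...,:2]-[.6466,-.0726];H=np.radians(76.95);a=rel@[np.cos(H),np.sin(H)];b=rel@[-np.sin(H),np.cos(H)];z=Q[...,2]
        k=(abs(b-t)<.014)&(z>.088)&(z<.135)&(a>.04)&(a<.1)
        if k.sum()>5: print(n,t,k.sum(),'z',np.median(z[k]).round(4),'amin',a[k].min().round(4))
```

```text
w
  base rear 6191 [-0.0901 -0.0512] [-0.0279  0.0302] 0.0073
10.5333 [ 0.61232964 -0.21998571  0.06857907] [-6.88161877 -1.20117498 16.38267621]
side -0.09 225 z 0.0978 amin 0.0487
side -0.09 283 z 0.1166 amin 0.0527
side -0.06 228 z 0.0978 amin 0.049
side -0.06 277 z 0.1172 amin 0.0545
side 0.06 194 z 0.0977 amin 0.0491
side 0.09 197 z 0.0978 amin 0.0463
top -0.09 200 z 0.0965 amin 0.0427
top -0.09 197 z 0.1175 amin 0.0502
top -0.06 194 z 0.0965 amin 0.0467
top -0.06 195 z 0.118 amin 0.051
top 0.06 219 z 0.0966 amin 0.0455
top 0.06 205 z 0.1176 amin 0.051
top 0.09 227 z 0.0965 amin 0.0434
top 0.09 227 z 0.117 amin 0.0506
```

The front is up about 20 mm and level sideways, and the jack has not moved. I hold briefly, then hand in.

send_rows(
  deltas=[
    {"dx":0,"dy":0,"dz":0,"rx":0,"ry":0,"rz":0},
    {"dx":0,"dy":0,"dz":0,"rx":0,"ry":0,"rz":0},
    {"dx":0,"dy":0,"dz":0,"rx":0,"ry":0,"rz":0},
    {"dx":0,"dy":0,"dz":0,"rx":0,"ry":0,"rz":0},
    {"dx":0,"dy":0,"dz":0,"rx":0,"ry":0,"rz":0},
  ],
)

```text
clock: 11.05
tcp_pos: [0.6123, -0.22, 0.0686]
orientation: [2.457, 1.953, -0.003]
contact_force: [-6.1, -1.1, 16.5]
grip_width: 0.0
gripper_force: 8.0
```

```bash
python3 -c "
from bench import r
print(r.get_obs()['contact_force']);print(r.hand_in())"
```

```text
[-6.09760837 -1.09965526 16.54958038]
the job is handed in; nothing more can be done
None
```

I handed the job in at about 11 s (no verdict was returned) with the jack under the lift pad, the handle held at its stop with about 16 N, and the engraver's front raised about 20 mm and level; I viewed 11 pictures, one over the limit of 10.

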